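# Set the spray valve and jam its lock ring

## Task

Set the flow valve of the hand spray: turn its bar-grip knob clockwise until the pointer stands at the double-line mark on the white dial. Then lock it by turning the dark lock ring below clockwise by its lug until you feel it bite and the washer's pointer under it has been dragged to stand between the two ticks on the base, not past the second tick. Leave the knob at the mark and the other things on the shelf where they are.

Things in the scene. Friction and masses are not known exactly. Their poses are not given: they have to be found in the camera images.
- valve: Round chrome valve fixed on the shelf. Origin: on its vertical turning axis at the shelf surface, z up. 'Valve angles' are taken about this axis, anticlockwise from above from its own +x. Base disc 124 mm across, top at height 30 mm; above it washer, lock ring, dial, knob (top at 101 mm). A pipe stub leaves the base along -x, to 116 mm from the axis, under 30 mm high.
- knob (a joint): Turn of the knob, rad, growing clockwise from above; range 0 to 2.7. 1.60 is the double-line mark; 1.5 to 1.7 counts as set. It starts between 0.2 and 0.8. Turning it takes about 0.06 N m and it stays where it is left.
- knob_grip (a point): On the turning axis, in the middle of the knob's bar grip, 89.5 mm above the shelf. The bar is 38 mm long, 14 mm wide, from 76.5 to 100.5 mm high, on a flat 40 mm disc (71.5 to 77.5 mm high). The point's x axis runs along the bar to the pointer end (valve angle 1.60 - knob).
- dial_mark (a point): The double black line on the fixed white dial disc (64 mm across, 64 to 70 mm high), at valve angle 0, 27 mm from the axis. The dial's other marks, at 1.60, 1.07, 0.53, -0.53 and -1.07 rad, are single short lines.
- lock_ring: Dark steel lock ring, 71 mm across, 38 to 58 mm high, with one lug: an upright bar 10 mm thick, from the ring out to 70 mm from the axis, 40 to 62 mm high. Origin on the turning axis, 38 mm above the shelf; x runs out along the lug. It tightens clockwise from above: the lug is pushed on its +y side face. The lug starts at a valve angle of -0.35 to 1.33 rad.
- lug (a point): Middle of the lug, 56 mm from the axis, 51 mm above the shelf, axes as lock_ring. A push there of about 1.5 N turns the ring for 0.4 to 1.4 rad until it bites; where is not visible and varies. Then 7 N (0.40 N m) starts the washer turning along, and it takes 1.0 N m more per rad: 8.6 N at the first tick, 14 N at the second. All stays where it is left.
- washer_pointer (a point): Top of the brass pointer (4 mm wide) on the rim of the brass friction washer (82 mm across, 30.5 to 34.5 mm high), 48 mm from the axis. Starts at valve angle 2.00 rad and goes clockwise with the ring once that bites. Tight: moved 4 to 18 mm, so between the ticks; beyond is over-tight. Only the ring can turn it: fingers pass it by.
- ticks (a point): On top of the base midway between its two black ticks, which are 51 to 60 mm from the axis at valve angles 1.92 (first) and 1.62 rad (second). The washer's pointer must end between them.
- jar: Frosted glass jar with clasped lid, 86 mm diameter, 103 mm tall; origin under its centre. Leave alone.
- nail_file: Flat chrome nail file, 160 mm long along its x, 14 mm wide, 4 mm thick. Leave alone.
- hair_clip: Black plastic claw clip, 70 mm long along its x, 40 mm wide, about 45 mm tall. Leave alone.
- pill_box: Pink seven-lid pill organizer, 154 mm along its y, 34 mm wide, 26 mm tall. Leave alone.
- brush_holder: Grey silicone brush holder, 76 mm diameter, 60 mm tall, with three makeup brushes up to 150 mm high. Leave alone.
- tumbler: White ceramic tumbler, 72 mm diameter, 90 mm tall. Leave alone.
- soap: Amber glass jar with a metal cap, 56 mm diameter, 120 mm tall. Leave alone.
Not all that is in view belongs to the job. What is meant by the valve is not blue or red, and is the larger of those in its own colour.

How it is judged (in metres and radians):
On the way, in this order (a step that is already met when the one before it is completed fails the run):
1. the knob's pointer stands at the double-line mark while the lock ring is still loose (value of joint knob between 1.5 and 1.7 rad and distance of washer_pointer from where it was at the start of the episode below 0.002 m), for 0.2 s.
2. the lock ring has bitten and dragged the washer's pointer past the first tick (distance of washer_pointer from where it was at the start of the episode above 0.004 m), for 0.2 s.
At the end, for the whole second after the job is handed in: The knob reads 1.5 to 1.7 rad (pointer at the double-line mark), the lock ring is tight and at rest with its lug on the -y side of the valve (as any tight ring is), and the washer's pointer has been dragged 4 to 18 mm from its start, so it stands between the two ticks (value of joint knob between 1.5 and 1.7 rad and distance of washer_pointer from where it was at the start of the episode between 0.004 and 0.018 m and y of lug in the frame of valve below -0.004 m and angular speed of lock_ring below 0.1 rad/s); the robot touches nothing.
It fails at once if the ring is over-tightened: the washer's pointer is dragged past the second tick (more than 18.5 mm) (distance of washer_pointer from where it was at the start of the episode above 0.0185 m).
It fails at once if another thing on the shelf is shoved more than 25 mm (distance of any of jar, nail_file, hair_clip, pill_box, brush_holder, tumbler, soap from where it was at the start of the episode above 0.025 m).
It also fails if it takes over 67 s, if anything falls off the work surface, if the arm or the gripper's body presses on something with over 40 N, if the wrist force passes 120 N, or if a joint passes its speed limit or range.

## Robot

A 6-joint arm with a two-finger parallel gripper is mounted at the origin on the work surface. World frame = base frame: x ahead of the robot, y to its left, z up, the work surface at z = 0. Lengths are in mm, angles in rad, forces in N, time in s.
With the tool pointing down it reaches from about 425 to 1125 mm from the base axis. Payload 14.9 kg.
Tool frame: the origin (TCP) lies midway between the tips of the shut fingers; the grasp point (between the pads) lies behind it (manip.grip_point_offset is the x of the grasp point in the tool frame, in mm); x points along the fingers, y is the direction in which the jaws open and shut, and the axes are right-handed (so a half turn about x gives the same grasp; the last joint's range is limited). The gripper opens to 91 mm and grips with 3 to 60 N. Pads are 32 mm wide; open, the fingers measure 118 mm over their backs; the gripper's body (76 mm by 178 mm) begins 60 mm behind the grasp point.
Start: joints at [1.272, 0.379, 1.734, -0, 1.028, -0.033], TCP at [183.884, 675.429, 213.932] pointing down, gripper open.
Joint ranges: [-2.77, 2.77], [-0.74, 2.19], [0, 2.66], [-1.06, 4.2], [0.31, 2.87], [-3.08, 3.08]. Speed limits (rad/s): [1.89, 1.89, 2.39, 3.14, 3.14, 3.14].

## Interface

Orientations are given as a unit quaternion [w, x, y, z].
In Python, from station import manip gives the robot as it stands. The module is installed in compiled form; this text tells all that it offers.
- The arm moves only by the tool send_rows, never from a script. Its argument "rows" is a list of rows, each an object with "slide": the shift along the tool's x, y, z in cm, a list of three; "angular": the turn, a rotation vector about the tool's x, y, z in rad, a list of three. In form: [{"slide": [x, y, z], "angular": [rx, ry, rz]}, ...]. A call has 1 to 20 rows; each row is the pose to reach, as a shift and turn from the pose commanded when the call began, along the tool's axes at that moment; what a row does not reach only later rows make up. A row lasts 1/12 s, in which the tool goes at most 41.7 mm and 7.16 degrees, less where a joint would pass 70% of its speed; a pose out of reach is approached as far as the arm can. A call with a gripper value outside its range is refused whole. "gripper" is the finger opening in cm, from 0 to 9.12, set as the call begins (left out, the last holds). The fingers move at their own pace and stop on an object; "grip_force" is the grip in N (left out, the last holds). Time passes only in rows, so rows that repeat a pose let the fingers close. It gives the time, the measured TCP pose, the force and the opening at its end, in the units of the state.
- manip.read_state(): the state, without advancing time (a new reading comes with each control period).
- manip.capture(name): name is "scene" or "side" or "wrist"; returns (picture, depth): 400x640x3 uint8, red, green, blue; 400x640 float32, mm along the optical axis (not along the pixel's ray), 0 where there is no reading.
- manip.calibration(name): a dict with "fov_y" (degrees; the focal length in pixels is half the picture's height over the tangent of half this angle, whatever the lens; pixels are square), "cx", "cy" (the principal point, pixels), "rvec" (rotation vector, rad) and "tvec" (3), from world to camera coordinates, as OpenCV has them; the wrist camera has in their place "T_tool_cam" (4x4, takes a point from camera to tool coordinates, whose origin is the TCP and whose axes are the tool frame's). Camera axes: x right, y down, z forward; pixel columns grow to the right and rows downward; lengths in mm; the calibration is good to about 2 mm. The wrist camera is an equidistant fisheye: a pixel r from the principal point sees the ray r / f radians off the axis. A picture is of the moment at which its call begins: read the wrist's pose just before it. calibration takes no time and is no camera call.
- manip.close_job(): hands the job in, once; it reports no verdict.
The state is a dict: "t": time; "joint_pos": joint angles; "joint_velocities": joint speeds; "effort": joint torques, N m; "tcp_pos": TCP position; "ee_rot": TCP orientation; "wrist_force": force on the tool from outside, world axes, zero at the start; "moment": the same for the moment, N m; "opening": finger opening in mm.
Only numpy, scipy, OpenCV 4.12 (cv2) and the standard library are available. Lean on these libraries where they do the work, as an engineer would, in place of code of your own. Each camera call takes 0.05 s, during which the arm holds its last target. There are 200 camera calls.

## Working session

There is one attempt and no reset: what is moved stays moved. The work goes in short steps, Python scripts to look and compute and a tool call to move; the robot and the scene stay as the last step left them, time stands still between calls to the robot, and variables do not carry over. Pictures are saved under pics/ and viewed, about 8 in all and at most 12, crops included, and the job is handed in when it is done.

Besides the shell and the picture viewer there is one more tool, called after "Call:" as name(argument=value, ...) on one line, values as JSON. send_rows: Moves the arm, as the interface text tells. Its arguments: {"type":"object","properties":{"rows":{"type":"array"},"gripper":{"type":"number"},"grip_force":{"type":"number"}},"required":["rows"]}

```bash
mkdir -p pics
cat > h.py <<'E'
import numpy as np, cv2
from station import manip
from scipy.spatial.transform import Rotation as R
def save(n,img,s=1.0):
    cv2.imwrite(f'pics/{n}.png',cv2.resize(img[:,:,::-1],None,fx=s,fy=s,interpolation=cv2.INTER_CUBIC))
def Twt(s=None):
    s=s or manip.read_state(); q=s['ee_rot']; T=np.eye(4)
    T[:3,:3]=R.from_quat([q[1],q[2],q[3],q[0]]).as_matrix(); T[:3,3]=s['tcp_pos']; return T
def cam(name,T=None):
    c=manip.calibration(name); f=200/np.tan(np.radians(c['fov_y'])/2)
    if name=='wrist': M=(Twt() if T is None else T)@np.array(c['T_tool_cam'])
    else:
        A=np.eye(4);A[:3,:3]=cv2.Rodrigues(np.array(c['rvec'],float))[0];A[:3,3]=np.ravel(c['tvec']);M=np.linalg.inv(A)
    return f,c['cx'],c['cy'],M
def rays(name,uv,T=None):
    f,cx,cy,M=cam(name,T); d=(np.atleast_2d(uv)-[cx,cy])/f
    if name=='wrist':
        r=np.linalg.norm(d,axis=1)+1e-9; v=np.c_[d*(np.sin(r)/r)[:,None],np.cos(r)]
    else: v=np.c_[d,np.ones(len(d))]
    return M[:3,3],v@M[:3,:3].T
def onz(name,uv,z,T=None):
    o,v=rays(name,uv,T); return o+v*((z-o[2])/v[:,2])[:,None]
def proj(name,P,T=None):
    f,cx,cy,M=cam(name,T); p=(np.atleast_2d(P)-M[:3,3])@M[:3,:3]
    if name=='wrist':
        q=np.linalg.norm(p[:,:2],axis=1)+1e-9; th=np.arctan2(q,p[:,2]); return p[:,:2]/q[:,None]*th[:,None]*f+[cx,cy]
    return p[:,:2]/p[:,2:]*f+[cx,cy]
E
python3 - <<'E'
from h import *
s=manip.read_state();print(s['t'],s['tcp_pos'],s['ee_rot'],manip.grip_point_offset)
print(Twt(s)[:3,:3].round(3))
ims=[]
for n in('scene','side','wrist'):
    T=Twt();p,d=manip.capture(n);np.savez(f'{n}0.npz',p=p,d=d,T=T);ims.append(p)
    print(n,cam(n)[0],cam(n)[3].round(2).tolist())
save('a',np.vstack([np.hstack(ims[:2])]),0.625)
save('aw',ims[2],1.25)
E
```

```text
0.0 [183.75534274 675.04245889 213.27670953] [ 0.70080024  0.09330185  0.7009446  -0.09407686] -18.8
[[-0.     0.263  0.965]
 [-0.001  0.965 -0.263]
 [-1.    -0.001 -0.   ]]
scene 465.91842666626195 [[-0.43, 0.7, -0.57, 1200.09], [0.9, 0.34, -0.27, 341.28], [0.01, -0.63, -0.78, 948.57], [0.0, 0.0, 0.0, 1.0]]
side 454.0099289731339 [[0.99, -0.1, 0.12, 401.48], [-0.16, -0.59, 0.79, -853.85], [-0.01, -0.8, -0.59, 737.91], [0.0, 0.0, 0.0, 1.0]]
wrist 309.70691628693146 [[0.26, 0.93, 0.25, 112.38], [0.96, -0.25, -0.07, 695.16], [-0.0, 0.26, -0.97, 384.06], [0.0, 0.0, 0.0, 1.0]]
```

View pics/a.png

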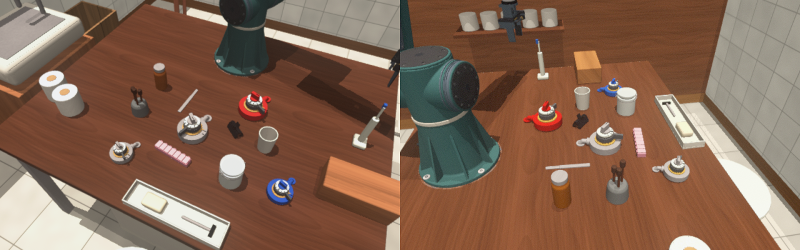

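View pics/aw.png

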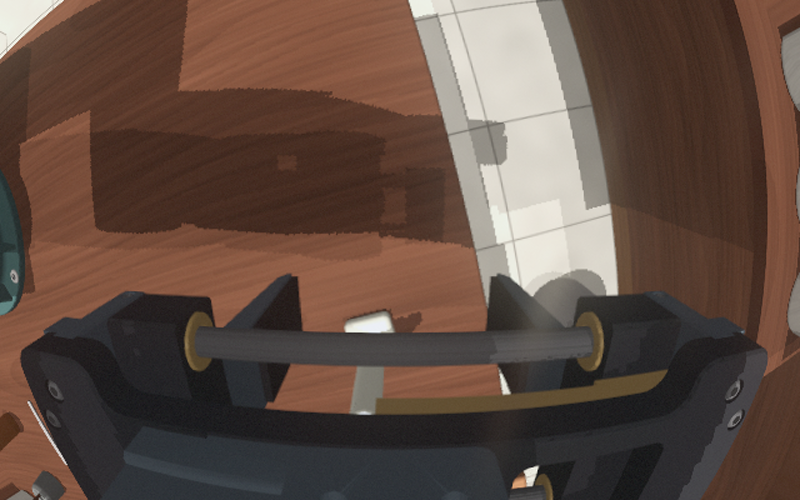

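The picture shows two chrome valves. The larger one is at scene px (307,203) and side px (325,222), so that is the target. The wrist view sees only empty table.

Run:
```python
from h import *
a=np.load('scene0.npz')['p'][160:250,250:350];b=np.load('side0.npz')['p'][180:270,275:375]
save('b',np.hstack([a,b]),4)
for n,uv in(('scene',(307,203)),('side',(325,222))):
    d=np.load(n+'0.npz')['d'];print(n,onz(n,uv,70).round(1),d[uv[1],uv[0]])
    # depth points cluster above table
    P=[]
    for v in range(160,270):
        for u in range(250,375):
            if d[v,u]>0:
                o,r=rays(n,(u,v));P.append(np.r_[o+r[0]*d[v,u],u,v])
    P=np.array(P);m=(P[:,2]>60);print(n,m.sum(),np.median(P[m],0).round(1)); np.save(n+'P.npy',P)
    m=(P[:,2]>62)&(P[:,2]<73)
    print(P[m][:,:3].min(0),P[m][:,:3].max(0))
```

```text
scene [[573.5   5.7  70. ]] 1130.8285Traceback (most recent call last):
  File "<stdin>", line 11, in <module>
  File "h.py", line 16, in rays
    f,cx,cy,M=cam(name,T); d=(np.atleast_2d(uv)-[cx,cy])/f
              ~~~^^^^^^^^
  File "h.py", line 10, in cam
    c=manip.calibration(name); f=200/np.tan(np.radians(c['fov_y'])/2)
ValueError: time passes only in moves, steps and waits
```

View pics/b.png

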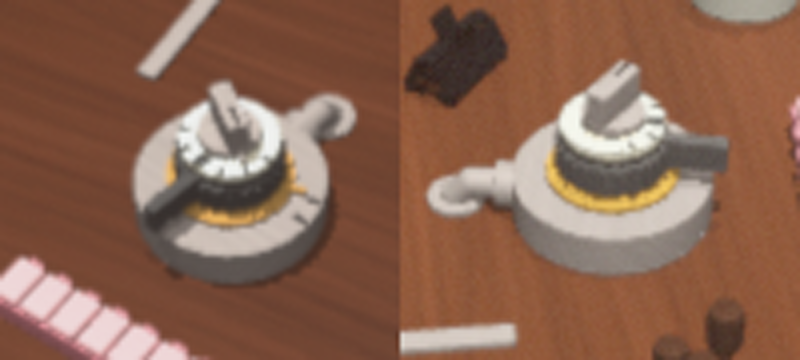

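Run:
```python
from h import *
g={'scene':(250,160),'side':(275,180)}
px={'scene':dict(dial=(230,140),pipe=(335,112),lugtip=(150,205),bar1=(213,88),bar2=(245,150),tick1=(306,188),tk=(310,208)),
 'side':dict(dial=(608,120),pipe=(445,190),lugtip=(726,148),bar2=(592,112),bar1=(632,68))}
zz=dict(dial=70,pipe=15,lugtip=62,bar1=100,bar2=100,tick1=34.5,tk=30)
for n in g:
    p=np.load(n+'0.npz')['p'];x0,y0=g[n]
    sub=p[y0:y0+90,x0:x0+100].astype(int)
    for k,(u,v) in px[n].items():
        if n=='side':u-=400
        print(n,k,onz(n,(x0+u/4,y0+v/4),zz[k]).round(0)[0])
```

```text
scene dial [550.  -5.  70.]
scene pipe [458.  25.  15.]
scene lugtip [611. -28.  62.]
scene bar1 [540. -21. 100.]
scene bar2 [576.  19. 100.]
scene tick1 [538.  42.  35.]
scene tk [548.  49.  30.]
side dial [545.  -9.  70.]
side pipe [446.   7.  15.]
side lugtip [612. -37.  62.]
side bar2 [531. -38. 100.]
side bar1 [561.  -0. 100.]
```

Measured values:
- The valve centre is about (548,-7), with its x axis at a yaw of about -0.25.
- The bar is at a world angle of about 0.87, so the knob reads about 0.48.
- The lug is at a world angle of about -0.36.

I'll move above the valve for a closer wrist view.

Call:
send_rows(rows=[{"slide": [0,-59.5,51.5],"angular": [2.0,0,0]},{"slide": [0,-59.5,51.5],"angular": [2.0,0,0]},{"slide": [0,-59.5,51.5],"angular": [2.0,0,0]},{"slide": [0,-59.5,51.5],"angular": [2.0,0,0]},{"slide": [0,-59.5,51.5],"angular": [2.0,0,0]},{"slide": [0,-59.5,51.5],"angular": [2.0,0,0]},{"slide": [0,-59.5,51.5],"angular": [2.0,0,0]},{"slide": [0,-59.5,51.5],"angular": [2.0,0,0]},{"slide": [0,-59.5,51.5],"angular": [2.0,0,0]},{"slide": [0,-59.5,51.5],"angular": [2.0,0,0]},{"slide": [0,-59.5,51.5],"angular": [2.0,0,0]},{"slide": [0,-59.5,51.5],"angular": [2.0,0,0]},{"slide": [0,-59.5,51.5],"angular": [2.0,0,0]},{"slide": [0,-59.5,51.5],"angular": [2.0,0,0]},{"slide": [0,-59.5,51.5],"angular": [2.0,0,0]},{"slide": [0,-59.5,51.5],"angular": [2.0,0,0]},{"slide": [0,-59.5,51.5],"angular": [2.0,0,0]},{"slide": [2,-59.5,51.5],"angular": [2.0,0,0]},{"slide": [4,-59.5,51.5],"angular": [2.0,0,0]},{"slide": [5.8,-59.5,51.5],"angular": [2.0,0,0]}])

```text
t: 1.82
tcp_pos: [526.8, -37.9, 155.7]
ee_rot: [0.3, 0.642, 0.298, -0.64]
wrist_force: [-0.0, 0.5, 0.1]
opening: 91.4
```

Run:
```python
from h import *
T=Twt();print(T.round(3).tolist())
p,d=manip.capture('wrist');np.savez('wrist1.npz',p=p,d=d,T=T)
print(proj('wrist',[[548,-7,70],[548,-7,30]],T).round(0))
save('c',p,1.25)
```

```text
[[0.003, 0.766, -0.643, 526.832], [-0.001, -0.643, -0.766, -37.915], [-1.0, 0.003, -0.001, 155.684], [0.0, 0.0, 0.0, 1.0]]
[[311. 164.]
 [312. 159.]]
```

View pics/c.png

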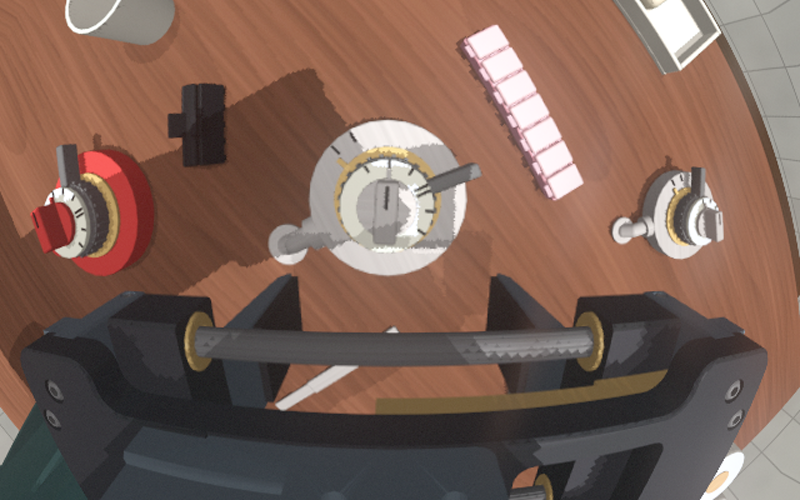

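The wrist view shows these points, in displayed pixels:
- base disc spanning x 309–466 and y 120–275
- double line at about (424,189)
- pointer end of the bar at about (387,180)
- lug tip at about (480,172)
- washer pointer at about (340,158)

Run:
```python
from h import *
D=np.load('wrist1.npz');T=D['T'];p=D['p'];d=D['d']
def q(u,v,z): return onz('wrist',(u/1.25,v/1.25),z,T)[0][:2]
L,Rr,U,B=q(309,197,30),q(466,197,30),q(387,120,30),q(387,275,30)
print('base',(L+Rr)/2,np.linalg.norm(L-Rr),(U+B)/2,np.linalg.norm(U-B))
# depth based: points with z 96..103 (bar), 64..72 dial, 28..32 base
vv,uu=np.mgrid[80:230,230:400];uv=np.c_[uu.ravel(),vv.ravel()];dd=d[80:230,230:400].ravel()
f,cx,cy,M=cam('wrist',T);o,r=rays('wrist',uv,T)
ax=r@M[:3,2];P=o+r*(dd/ax)[:,None]
for a,b in((97,104),(66,71.5),(59,64),(27,32)):
    m=(P[:,2]>a)&(P[:,2]<b)&(dd>0)&(np.hypot(P[:,0]-548,P[:,1]+7)<75)
    X=P[m][:,:2].astype(np.float32)
    if m.sum()>5:
        rr=cv2.minAreaRect(X);print(a,m.sum(),X.mean(0),'circ',cv2.minEnclosingCircle(X),'rect',rr)
c=np.array([548,-7])
for n,u,v,z in(('dbl',424,189,70),('dbl2',419,190,70),('ptr',387,181,100.5),('end',387,222,100.5),('lugtip',478,173,62),('wp',340,158,34.5),('t1',335,149,30),('t2',352,135,30),('pipe',286,245,20)):
    w=q(u,v,z);print(n,w.round(1),(np.arctan2(*(w-c)[::-1])).round(3),np.linalg.norm(w-c).round(1))
save('d',p[85:230,210:400],4)
```

```text
base [547.69635443  -4.64984841] 122.2904813834743 [545.87457737  -6.36205125] 122.11116361252577
97 938 [546.1644    -6.149088] circ ((545.7750854492188, -6.448988914489746), 19.439191818237305) rect ((545.6627807617188, -6.521614074707031), (38.158172607421875, 14.384130477905273), 47.12553024291992)
66 2401 [547.4428     -4.5376444] circ ((546.1376342773438, -5.963095188140869), 32.23358154296875) rect ((545.5704956054688, -6.2653350830078125), (62.87725830078125, 63.417022705078125), 49.84090805053711)
59 494 [593.93616 -21.6256 ] circ ((575.9033203125, -3.256702423095703), 45.097618103027344) rect ((574.603759765625, -4.669750213623047), (23.062131881713867, 90.11005401611328), 47.39470291137695)
27 6327 [544.7558     -3.5005627] circ ((540.6990966796875, -5.121264457702637), 67.03751373291016) rect ((545.85986328125, -6.027153015136719), (123.16704559326172, 123.36243438720703), 26.42206573486328)
dbl [573.  -13.4] -0.249 25.8
dbl2 [570.  -11.8] -0.213 22.5
ptr [559.4   8. ] 0.918 18.9
end [543.7 -10.6] -2.44 5.6
lugtip [609.2 -29.5] -0.352 65.2
wp [539.9  41.1] 1.738 48.7
t1 [541.   49.2] 1.695 56.6
t2 [557.8  48.8] 1.397 56.6
pipe [456.2  18.8] 2.867 95.3
```

View pics/d.png

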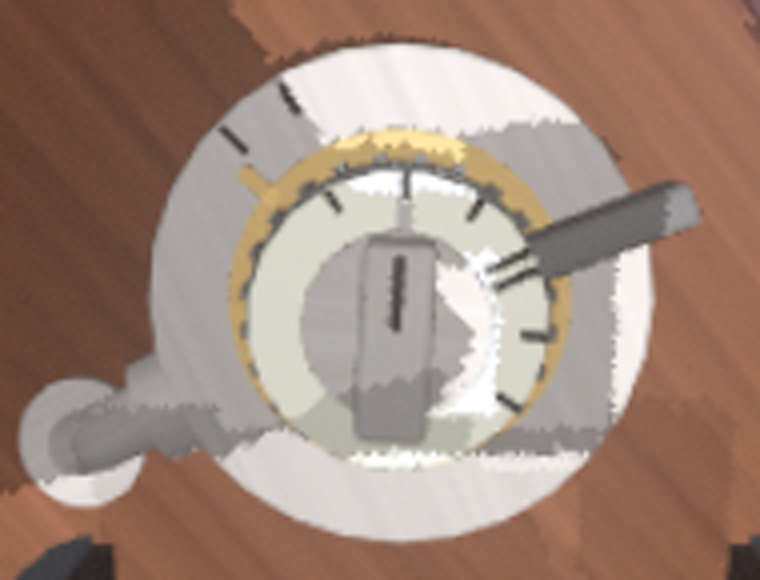

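The two checks agree: the valve centre is (546,-6.2) and its yaw is about -0.26. The bar is at 0.8225, so the knob reads about 0.52 and needs about 1.08 of turn. The lug is at about -0.33 in world angle. Next I'll grasp the knob.

Call:
send_rows(rows=[{"slide": [0,-0.57,-3.66],"angular": [0.05,0,0]},{"slide": [0,-0.57,-3.66],"angular": [0.05,0,0]},{"slide": [3,-0.57,-3.66],"angular": [0.05,0,0]},{"slide": [5.5,-0.57,-3.66],"angular": [0.05,0,0]},{"slide": [6.8,-0.57,-3.66],"angular": [0.05,0,0]},{"slide": [7.35,-0.57,-3.66],"angular": [0.05,0,0]},{"slide": [7.35,-0.57,-3.66],"angular": [0.05,0,0]},{"slide": [7.35,-0.57,-3.66],"angular": [0.05,0,0]}])

```text
t: 2.53
tcp_pos: [544.0, -2.1, 83.3]
ee_rot: [0.284, 0.648, 0.284, -0.648]
wrist_force: [0.8, -0.1, 0.6]
opening: 91.4
```

Call:
send_rows(rows=[{"slide": [0,0,0],"angular": [0,0,0]},{"slide": [0,0,0],"angular": [0,0,0]},{"slide": [0,0,0],"angular": [0,0,0]},{"slide": [0,0,0],"angular": [0,0,0]},{"slide": [0,0,0],"angular": [0,0,0]},{"slide": [0,0,0],"angular": [0,0,0]},{"slide": [0,0,0],"angular": [0,0,0]},{"slide": [0,0,0],"angular": [0,0,0]},{"slide": [0,0,0],"angular": [0,0,0]},{"slide": [0,0,0],"angular": [0,0,0]},{"slide": [0,0,0],"angular": [0,0,0]},{"slide": [0,0,0],"angular": [0,0,0]}], gripper=0.8, grip_force=15)

```text
t: 3.53
tcp_pos: [545.8, -3.8, 82.6]
ee_rot: [0.286, 0.649, 0.283, -0.646]
wrist_force: [17.5, -25.8, -20.3]
opening: 18.5
```

Call:
send_rows(rows=[{"slide": [0,0,0],"angular": [0,0,0]},{"slide": [0,0,0],"angular": [0,0,0]},{"slide": [0,0,0],"angular": [0,0,0]}])

```text
t: 3.78
tcp_pos: [546.2, -4.2, 82.6]
ee_rot: [0.286, 0.649, 0.282, -0.646]
wrist_force: [16.4, -26.2, -20.5]
opening: 17.2
```

Run:
```python
from h import *
s=manip.read_state();print(s['wrist_force'],s['moment'],s['opening'],s['tcp_pos'])
T=Twt();print(T.round(3).tolist())
p,d=manip.capture('wrist');q,_=manip.capture('side')
save('e',np.hstack([cv2.resize(p[60:330,190:450],(390,405)),cv2.resize(q[170:270,275:375],(405,405))]))
```

```text
[ 16.35526426 -26.2004909  -20.50065111] [-4.6569678  -2.96767782 -0.06913737] 17.153463882056368 [546.230743    -4.24631339  82.62886825]
[[0.006, 0.736, -0.677, 546.231], [-0.003, -0.677, -0.736, -4.246], [-1.0, 0.006, -0.002, 82.629], [0.0, 0.0, 0.0, 1.0]]
```

View pics/e.png

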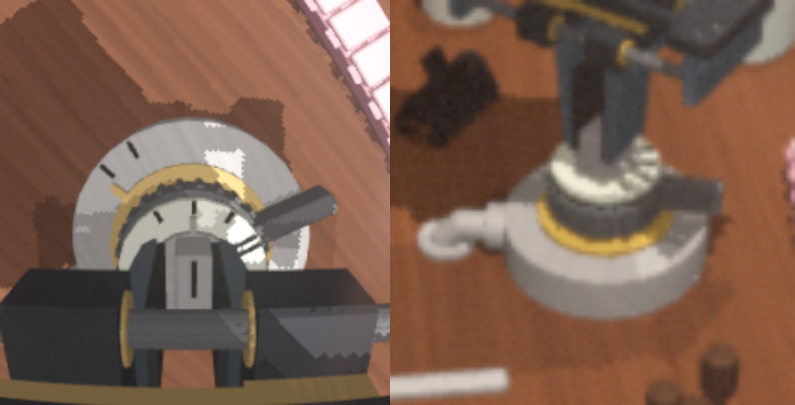

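The bar is between the fingers, but one finger presses harder (about 31 N along +y of the tool). I'll shift to centre the gripper.

Call:
send_rows(rows=[{"slide": [0,0.1,0],"angular": [0,0,0]},{"slide": [0,0.2,0],"angular": [0,0,0]},{"slide": [0,0.2,0],"angular": [0,0,0]},{"slide": [0,0.2,0],"angular": [0,0,0]},{"slide": [0,0.2,0],"angular": [0,0,0]},{"slide": [0,0.2,0],"angular": [0,0,0]}])

```text
t: 4.38
tcp_pos: [547.5, -5.4, 82.6]
ee_rot: [0.286, 0.649, 0.282, -0.646]
wrist_force: [16.2, -21.2, -17.7]
opening: 14.3
```

Call:
send_rows(rows=[{"slide": [0,0.1,0],"angular": [0,0,0]},{"slide": [0,0.15,0],"angular": [0,0,0]},{"slide": [0,0.15,0],"angular": [0,0,0]},{"slide": [0,0.15,0],"angular": [0,0,0]}])

```text
t: 4.72
tcp_pos: [547.6, -5.6, 82.6]
ee_rot: [0.285, 0.648, 0.283, -0.647]
wrist_force: [9.0, -11.6, -9.3]
opening: 13.8
```

Call:
send_rows(rows=[{"slide": [0,0.1,0],"angular": [0,0,0]},{"slide": [0,0.1,0],"angular": [0.12,0,0]},{"slide": [0,0.1,0],"angular": [0.24,0,0]},{"slide": [0,0.1,0],"angular": [0.36,0,0]},{"slide": [0,0.1,0],"angular": [0.48,0,0]},{"slide": [0,0.1,0],"angular": [0.6,0,0]},{"slide": [0,0.1,0],"angular": [0.72,0,0]},{"slide": [0,0.1,0],"angular": [0.84,0,0]},{"slide": [0,0.1,0],"angular": [0.95,0,0]},{"slide": [0,0.1,0],"angular": [1.03,0,0]},{"slide": [0,0.1,0],"angular": [1.09,0,0]},{"slide": [0,0.1,0],"angular": [1.09,0,0]},{"slide": [0,0.1,0],"angular": [1.09,0,0]},{"slide": [0,0.1,0],"angular": [1.09,0,0]}])

```text
t: 5.88
tcp_pos: [548.0, -7.1, 82.6]
ee_rot: [-0.092, 0.702, -0.094, -0.7]
wrist_force: [7.3, -23.4, -7.5]
opening: 14.2
```

Run:
```python
from h import *
s=manip.read_state();T=Twt(s);print(s['wrist_force'],T.round(3).tolist(),'yaw',np.arctan2(T[1,1],T[0,1]))
```

```text
[  7.26363938 -23.35993136  -7.45354374] [[0.002, -0.26, -0.966, 548.017], [-0.003, -0.966, 0.26, -7.137], [-1.0, 0.002, -0.003, 82.575], [0.0, 0.0, 0.0, 1.0]] yaw -1.834050852542403
```

Call:
send_rows(rows=[{"slide": [0,0.1,0],"angular": [0,0,0]},{"slide": [0,0.2,0],"angular": [0,0,0]},{"slide": [0,0.25,0],"angular": [0,0,0]},{"slide": [0,0.25,0],"angular": [0,0,0]}])

```text
t: 6.22
tcp_pos: [547.9, -7.5, 82.7]
ee_rot: [-0.094, 0.702, -0.093, -0.7]
wrist_force: [11.4, 2.6, -9.7]
opening: 14.1
```

Call:
send_rows(rows=[{"slide": [0,0,0],"angular": [0,0,0]},{"slide": [0,0,0],"angular": [0,0,0]},{"slide": [0,0,0],"angular": [0,0,0]},{"slide": [0,0,0],"angular": [0,0,0]},{"slide": [0,0,0],"angular": [0,0,0]},{"slide": [-2,0,0],"angular": [0,0,0]},{"slide": [-5,0,0],"angular": [0,0,0]},{"slide": [-8,0,3.5],"angular": [0,0,0]},{"slide": [-8,0,3.5],"angular": [0,0,0]},{"slide": [-8,0,3.5],"angular": [0,0,0]},{"slide": [-8,0,3.5],"angular": [0,0,0]}], gripper=4.5)

```text
t: 7.13
tcp_pos: [512.6, 1.5, 162.3]
ee_rot: [-0.093, 0.701, -0.093, -0.701]
wrist_force: [-0.9, 0.2, -0.4]
opening: 45.0
```

```bash
cat > look.py <<'E'
from h import *
import sys
T=Twt();p,d=manip.capture('wrist');np.savez(sys.argv[1]+'.npz',p=p,d=d,T=T)
c=np.array([546.3,-6.4])
print(T.round(3).tolist())
f,cx,cy,M=cam('wrist',T)
vv,uu=np.mgrid[60:260,200:440];uv=np.c_[uu.ravel(),vv.ravel()];dd=d[60:260,200:440].ravel()
o,r=rays('wrist',uv,T);P=o+r*(dd/(r@M[:3,2]))[:,None]
rad=np.hypot(P[:,0]-c[0],P[:,1]-c[1])
for n,a,b,r0,r1 in(('bar',97,104,0,22),('dial',66,71.5,20,34),('lug',59,64,44,72)):
    m=(P[:,2]>a)&(P[:,2]<b)&(dd>0)&(rad>r0)&(rad<r1);X=P[m][:,:2].astype(np.float32)
    if len(X)>5:
        w=X.mean(0)-c;print(n,len(X),X.mean(0),'ang',np.arctan2(w[1],w[0]),cv2.minAreaRect(X))
# washer pointer: brass pixels at 34.5 plane, radius 43-49
rgb=p[60:260,200:440].reshape(-1,3)
h=cv2.cvtColor(rgb[None],cv2.COLOR_RGB2HSV)[0].astype(int)
W=onz('wrist',uv,34.5,T)[:,:2]-c;rw=np.hypot(*W.T)
m=(h[:,0]>14)&(h[:,0]<30)&(h[:,1]>100)&(h[:,2]>90)&(rw>43.5)&(rw<49)&(P[:,2]<45)
if m.sum():
    w=W[m].mean(0);print('wp',m.sum(),'world ang',np.arctan2(w[1],w[0]),'std',np.arctan2(W[m][:,1],W[m][:,0]).std())
cu=proj('wrist',[[c[0],c[1],50]],T)[0].astype(int)
x0,y0=max(cu[0]-100,0),max(cu[1]-75,0);save(sys.argv[1],p[y0:y0+150,x0:x0+200],3);print('crop',x0,y0)
E
python3 look.py f
```

```text
[[0.001, -0.261, -0.965, 512.587], [-0.0, -0.965, 0.261, 1.457], [-1.0, -0.0, -0.001, 162.269], [0.0, 0.0, 0.0, 1.0]]
bar 858 [546.6211   -6.85218] ang -0.9533228813694775 ((546.27587890625, -6.755836486816406), (13.219478607177734, 36.75271224975586), 74.7439193725586)
dial 2246 [547.6172    -6.755132] ang -0.26335203240342503 ((545.95458984375, -6.006191253662109), (62.67037582397461, 63.01742172241211), 30.305604934692383)
lug 339 [599.9444  -24.21017] ang -0.3205539525702444 ((600.394775390625, -24.430200576782227), (10.06904411315918, 26.189332962036133), 71.87155151367188)
wp 12 world ang 1.7479985752287182 std 0.01641048880337608
crop 214 87
```

View pics/f.png

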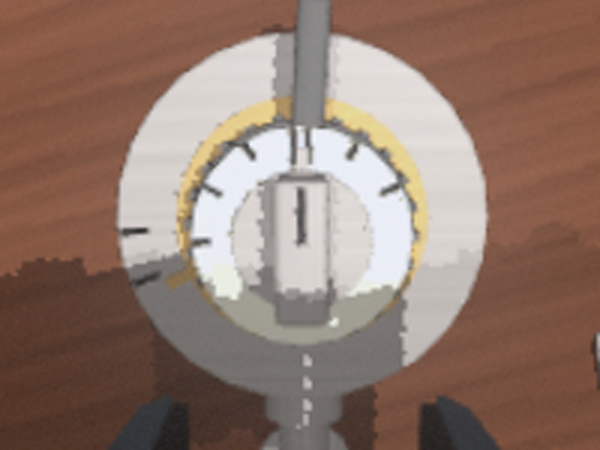

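The picture shows the pointer in line with the double line; the bar angle is -0.266 against a dial yaw of about -0.26. The lug is at a world angle of -0.32 and the washer pointer is still at its start. Next I'll flip the wrist above the lug and check the neighbours.

Call:
send_rows(rows=[{"slide": [-1,0.2,-3],"angular": [-0.12,0,0]},{"slide": [-1,0.2,-6],"angular": [-0.24,0,0]},{"slide": [-1,0.2,-9.1],"angular": [-0.36,0,0]},{"slide": [-1,0.2,-9.1],"angular": [-0.48,0,0]},{"slide": [-1,0.2,-9.1],"angular": [-0.6,0,0]},{"slide": [-1,0.2,-9.1],"angular": [-0.72,0,0]},{"slide": [-1,0.2,-9.1],"angular": [-0.84,0,0]},{"slide": [-1,0.2,-9.1],"angular": [-0.96,0,0]},{"slide": [-1,0.2,-9.1],"angular": [-1.08,0,0]},{"slide": [-1,0.2,-9.1],"angular": [-1.2,0,0]},{"slide": [-1,0.2,-9.1],"angular": [-1.32,0,0]},{"slide": [-1,0.2,-9.1],"angular": [-1.44,0,0]},{"slide": [-1,0.2,-9.1],"angular": [-1.56,0,0]},{"slide": [-1,0.2,-9.1],"angular": [-1.6,0,0]}])

```text
t: 8.35
tcp_pos: [599.8, -24.5, 170.6]
ee_rot: [-0.439, -0.553, -0.44, 0.554]
wrist_force: [-1.1, 0.1, -0.3]
opening: 44.9
```

Call:
send_rows(rows=[{"slide": [0,0,0],"angular": [-0.12,0,0]},{"slide": [0,0,0],"angular": [-0.24,0,0]},{"slide": [0,0,0],"angular": [-0.36,0,0]},{"slide": [0,0,0],"angular": [-0.48,0,0]},{"slide": [0,0,0],"angular": [-0.6,0,0]},{"slide": [0,0,0],"angular": [-0.72,0,0]},{"slide": [0,0,0],"angular": [-0.84,0,0]},{"slide": [0,0,0],"angular": [-0.96,0,0]},{"slide": [0,0,0],"angular": [-1.08,0,0]},{"slide": [0,0,0],"angular": [-1.2,0,0]},{"slide": [0,0,0],"angular": [-1.32,0,0]},{"slide": [0,0,0],"angular": [-1.44,0,0]},{"slide": [0,0,0],"angular": [-1.48,0,0]},{"slide": [0,0,0],"angular": [-1.48,0,0]},{"slide": [0,0,0],"angular": [-1.48,0,0]}], gripper=3.0)

```text
t: 9.6
tcp_pos: [599.7, -24.4, 171.1]
ee_rot: [0.697, 0.115, 0.698, -0.115]
wrist_force: [-0.0, -0.0, -0.3]
opening: 30.0
```

Run:
```python
from h import *
s=manip.read_state();T=Twt(s);print(s['opening'],T.round(3).tolist(),'yaw',np.arctan2(T[1,1],T[0,1]),np.round(s['joint_pos'],2))
c=np.array([546.3,-6.4])
D=np.load('side0.npz');d=D['d']
cal=cam('side');vv,uu=np.mgrid[0:400,0:640];uv=np.c_[uu.ravel(),vv.ravel()];o,r=rays('side',uv)
P=o+r*d.ravel()[:,None]
m=(P[:,2]>60)&(d.ravel()>0)&(np.hypot(P[:,0]-c[0],P[:,1]-c[1])<300)&(np.hypot(P[:,0]-c[0],P[:,1]-c[1])>80)
im=np.zeros(400*640,np.uint8);im[m]=255
n,l,st,_=cv2.connectedComponentsWithStats(im.reshape(400,640));l=l.ravel()
for i in range(1,n):
    if st[i,4]>40:
        X=P[l==i];print(X.mean(0).round(0),'z',X[:,2].max().round(0),'dist',np.hypot(*(X[:,:2]-c).T).min().round(0),'ang',np.arctan2(*(X.mean(0)[:2]-c)[::-1]).round(2))
```

```text
29.996145311630496 [[-0.002, 0.322, 0.947, 599.745], [0.0, 0.947, -0.322, -24.357], [-1.0, -0.0, -0.002, 171.085], [0.0, 0.0, 0.0, 1.0]] yaw 1.24302289887207 [-0.08  0.28  1.96 -0.    0.9  -1.32]
[677. 198.  92.] z 107.0 dist 213.0 ang 1.0
[489. 258.  77.] z 96.0 dist 256.0 ang 1.78
[331. 164.  79.] z 109.0 dist 249.0 ang 2.47
[ 764. -204.   71.] z 78.0 dist 285.0 ang -0.74
[ 544. -268.   97.] z 152.0 dist 233.0 ang -1.58
[ 378. -248.  121.] z 123.0 dist 286.0 ang -2.18
```

The neighbours are at least 210 mm away, clear of the sweep. I'll descend astride the lug.

Call:
send_rows(rows=[{"slide": [4,0,0],"angular": [0,0,0]},{"slide": [8,0,0],"angular": [0,0,0]},{"slide": [10.5,0,0],"angular": [0,0,0]},{"slide": [11.7,0,0],"angular": [0,0,0]},{"slide": [12.5,0,0],"angular": [0,0,0]},{"slide": [12.5,0,0],"angular": [0,0,0]},{"slide": [12.5,0,0],"angular": [0,0,0]},{"slide": [12.5,0,0],"angular": [0,0,0]}])

```text
t: 10.27
tcp_pos: [600.9, -24.3, 48.9]
ee_rot: [0.699, 0.115, 0.697, -0.115]
wrist_force: [0.5, -0.2, 0.2]
opening: 29.9
```

```bash
cat > arc.py <<'E'
# rows for arc about axis c: from current pose, tool x down; clockwise by a
from h import *
import sys
s=manip.read_state();T=Twt(s);c=np.array([546.3,-6.4])
w=T[:2,3]-c;yaw=np.arctan2(T[1,1],T[0,1]);print('r',np.hypot(*w).round(1),'ang',np.arctan2(w[1],w[0]).round(3),'tool z ang',(yaw-np.pi/2).round(3),'F',np.round(s['wrist_force'],1),'Ftan(y)',(T[:3,1]@s['wrist_force']).round(2),'z',T[2,3].round(1),'op',s['opening'])
r=57.0;rw=T[:2,:2]*0
for a in map(float,sys.argv[1:]):
    th=np.arctan2(w[1],w[0])-a
    t=np.r_[c+r*np.array([np.cos(th),np.sin(th)]),T[2,3]]
    dl=T[:3,:3].T@(t-T[:3,3])/10; print(a,dl.round(2))
E
python3 arc.py 0.05 0.1 0.2 0.3 0.4 0.5
```

```text
r 57.5 ang -0.317 tool z ang -0.326 F [ 0.5 -0.2  0.2] Ftan(y) -0.07 z 48.9 op 29.94098659149319
0.05 [-0.   -0.29 -0.05]
0.1 [-0.   -0.57 -0.07]
0.2 [-0.   -1.13 -0.15]
0.3 [-0.   -1.69 -0.29]
0.4 [-0.   -2.22 -0.48]
0.5 [-0.   -2.74 -0.72]
```

Call:
send_rows(rows=[{"slide": [0,-0.29,-0.05],"angular": [0.05,0,0]},{"slide": [0,-0.57,-0.07],"angular": [0.1,0,0]},{"slide": [0,-0.85,-0.1],"angular": [0.15,0,0]},{"slide": [0,-1.13,-0.15],"angular": [0.2,0,0]},{"slide": [0,-1.41,-0.21],"angular": [0.25,0,0]},{"slide": [0,-1.69,-0.29],"angular": [0.3,0,0]},{"slide": [0,-1.96,-0.38],"angular": [0.35,0,0]},{"slide": [0,-2.22,-0.48],"angular": [0.4,0,0]},{"slide": [0,-2.48,-0.59],"angular": [0.45,0,0]},{"slide": [0,-2.74,-0.72],"angular": [0.5,0,0]}])

```text
t: 11.1
tcp_pos: [585.3, -48.0, 49.1]
ee_rot: [0.648, 0.285, 0.646, -0.284]
wrist_force: [1.4, 1.5, -0.7]
opening: 30.2
```

```bash
python3 arc.py 0.05 0.1 0.15 0.2
```

```text
r 57.0 ang -0.818 tool z ang -0.828 F [ 1.4  1.5 -0.7] Ftan(y) 2.07 z 49.1 op 30.19399695313115
0.05 [-0.   -0.28 -0.01]
0.1 [-0.   -0.57 -0.02]
0.15 [-0.   -0.85 -0.06]
0.2 [-0.   -1.13 -0.1 ]
```

Call:
send_rows(rows=[{"slide": [0,-0.28,-0.01],"angular": [0.05,0,0]},{"slide": [0,-0.57,-0.02],"angular": [0.1,0,0]},{"slide": [0,-0.85,-0.06],"angular": [0.15,0,0]},{"slide": [0,-0.85,-0.06],"angular": [0.15,0,0]}])

```text
t: 11.43
tcp_pos: [578.4, -53.5, 49.0]
ee_rot: [0.625, 0.333, 0.623, -0.332]
wrist_force: [0.2, -0.2, 0.9]
opening: 30.0
```

Call:
send_rows(rows=[{"slide": [0,-0.28,-0.01],"angular": [0.05,0,0]},{"slide": [0,-0.57,-0.02],"angular": [0.1,0,0]},{"slide": [0,-0.57,-0.02],"angular": [0.1,0,0]}])

```text
t: 11.68
tcp_pos: [573.4, -56.4, 48.6]
ee_rot: [0.608, 0.363, 0.606, -0.362]
wrist_force: [0.0, 0.4, 0.4]
opening: 30.1
```

```bash
python3 arc.py 0.05 0.1 0.15 0.2
```

```text
r 56.9 ang -1.075 tool z ang -1.077 F [0.  0.4 0.4] Ftan(y) 0.18 z 48.6 op 30.058534042917657
0.05 [-0.   -0.28  0.01]
0.1 [-0.   -0.57 -0.01]
0.15 [-0.   -0.85 -0.05]
0.2 [-0.   -1.13 -0.1 ]
```

Call:
send_rows(rows=[{"slide": [0,-0.28,0],"angular": [0.05,0,0]},{"slide": [0,-0.57,-0.02],"angular": [0.1,0,0]},{"slide": [0,-0.85,-0.05],"angular": [0.15,0,0]}])

```text
t: 11.93
tcp_pos: [566.4, -59.6, 48.5]
ee_rot: [0.579, 0.407, 0.578, -0.406]
wrist_force: [4.2, 6.3, -0.6]
opening: 29.8
```

```bash
python3 arc.py
```

```text
r 56.9 ang -1.209 tool z ang -1.225 F [ 4.2  6.3 -0.6] Ftan(y) 6.09 z 48.5 op 29.82892032589042
```

Call:
send_rows(rows=[{"slide": [0,-0.28,0],"angular": [0.05,0,0]},{"slide": [0,-0.57,-0.02],"angular": [0.1,0,0]}])

```text
t: 12.1
tcp_pos: [561.2, -61.3, 48.5]
ee_rot: [0.558, 0.436, 0.557, -0.434]
wrist_force: [6.7, 6.8, 0.3]
opening: 30.2
```

```bash
python3 arc.py 0.1 0.2
```

```text
r 56.9 ang -1.306 tool z ang -1.325 F [6.7 6.8 0.3] Ftan(y) 8.2 z 48.5 op 30.187074437772402
0.1 [-0.   -0.57 -0.  ]
0.2 [-0.   -1.13 -0.08]
```

The ring has bitten, with a tangential force of 8.2 N. I'm aiming for about 11 N at mid window.

Call:
send_rows(rows=[{"slide": [0,-0.28,0],"angular": [0.05,0,0]},{"slide": [0,-0.57,0],"angular": [0.1,0,0]},{"slide": [0,-0.57,0],"angular": [0.1,0,0]},{"slide": [0,-0.57,0],"angular": [0.1,0,0]}])

```text
t: 12.43
tcp_pos: [555.6, -62.6, 48.5]
ee_rot: [0.536, 0.462, 0.535, -0.461]
wrist_force: [5.0, 4.9, -0.8]
opening: 29.8
```

```bash
python3 arc.py 0.1; python3 look.py g
```

```text
r 57.0 ang -1.406 tool z ang -1.423 F [ 5.   4.9 -0.8] Ftan(y) 5.66 z 48.5 op 29.833022426352684
0.1 [-0.   -0.57 -0.02]
[[0.003, 0.989, 0.147, 555.631], [0.0, 0.147, -0.989, -62.638], [-1.0, 0.003, 0.0, 48.546], [0.0, 0.0, 0.0, 1.0]]
bar 3333 [545.89856    -6.0588007] ang 2.43713483521414 ((546.189208984375, -6.460450172424316), (14.376173973083496, 38.341827392578125), 74.7920913696289)
dial 6626 [545.0269     -4.2323427] ang 2.101831554484497 ((545.9998779296875, -6.405860900878906), (63.11592102050781, 63.15245056152344), 10.430939674377441)
lug 581 [560.69275  -54.461945] ang -1.279832744655356 ((554.0581665039062, -54.42497253417969), (48.64543533325195, 20.72481918334961), 8.579617500305176)
wp 47 world ang 1.4765714319143821 std 0.020333232470756128
crop 213 77
```

View pics/g.png

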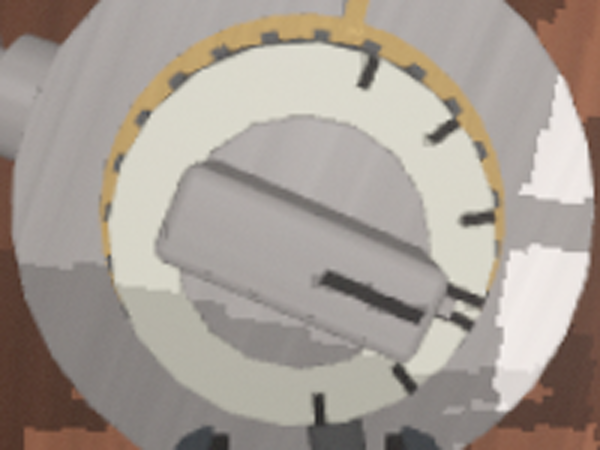

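The knob pointer is still at the double line. The washer pointer is at the top of the crop, px (357,10), dragged about 0.27 rad, which is about 12.7 mm. I'll back off, lift clear and check.

Call:
send_rows(rows=[{"slide": [0,0.5,0],"angular": [0,0,0]},{"slide": [0,1.0,0],"angular": [0,0,0]},{"slide": [0,1.0,0],"angular": [0,0,0]},{"slide": [-3,1.0,0],"angular": [0,0,0]},{"slide": [-7,1.0,0],"angular": [0,0,0]},{"slide": [-11,1.0,0],"angular": [0,0,0]},{"slide": [-12,1.0,3],"angular": [0,0,0]},{"slide": [-12,1.0,6],"angular": [0,0,0]},{"slide": [-12,1.0,6],"angular": [0,0,0]},{"slide": [-12,1.0,6],"angular": [0,0,0]},{"slide": [-12,1.0,6],"angular": [0,0,0]}])

```text
t: 13.4
tcp_pos: [572.1, -120.6, 167.1]
ee_rot: [0.535, 0.462, 0.535, -0.463]
wrist_force: [-0.8, 0.2, -0.2]
opening: 30.0
```

```bash
python3 look.py k
```

```text
[[-0.001, 0.99, 0.144, 572.141], [0.0, 0.144, -0.99, -120.636], [-1.0, -0.001, -0.0, 167.065], [0.0, 0.0, 0.0, 1.0]]
bar 701 [548.5825    -8.341475] ang -0.7048329934167892 ((546.2101440429688, -6.67189884185791), (13.880276679992676, 37.677467346191406), 76.37708282470703)
dial 1503 [547.72845  -18.813395] ang -1.4562266142895872 ((547.3265991210938, -16.53986930847168), (62.81275939941406, 42.827392578125), 7.262478828430176)
lug 309 [564.00964  -60.194782] ang -1.2527636443596513 ((564.1058349609375, -60.31238555908203), (10.225201606750488, 25.747745513916016), 19.857437133789062)
crop 205 0
```

View pics/k.png

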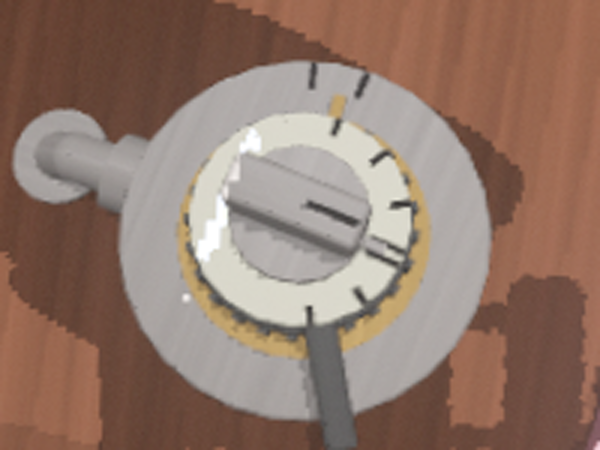

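The washer pointer at px (338,105) stands midway between the ticks at (313,75) and (362,84). The knob is at the double line and the gripper is clear.

```bash
python3 -c "
from station import manip
print(manip.close_job())"
```

```text
the job is handed in; nothing more can be done
None
```

The valve is set and locked, and I handed the job in at about 13.5 s; the hand-in gave no verdict.

- **Knob:** I gripped the bar and turned it about 1.09 rad clockwise. Its pointer stood at the double line both before and after locking. I measured the bar at -0.27 rad world, against about -0.26 for the mark, so the knob reads about 1.6.
- **Lock ring:** I pushed the lug clockwise. It bit after about 0.7 rad, and the push then peaked at a measured 8 N or so.
- **Washer pointer:** It was dragged about 0.27 rad (roughly 12.7 mm). The last picture shows it midway between the two ticks.
- **Final state:** The lug is at about -1.0 rad in valve angle, so on the -y side. The gripper is lifted clear with near-zero wrist force, and it went nowhere near the other things on the shelf.

Three checks were off:
- **Off-centre grip:** At the knob, the first close was off centre by about 3 mm, with a push of roughly 30 N. I re-centred before turning.
- **Force reading:** The push after holding (5.7 N) was lower than the drag distance suggests, because the force relaxes at rest. I relied on the pictures instead.
- **Last automatic measurement:** My colour check found no washer pointer in the last view, because the pointer fell outside its search area. Its bar angle there read about 1.6° off the earlier ones, which is still well inside tolerance.

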